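Load the setting master under the drag spring of a probe nest

ROBOT

A 6-joint arm with a two-finger parallel gripper is mounted at the origin on a cart in front of the work surface, level with it; the furniture and walls round the work are solid. World frame = base frame: x ahead of the robot, y to its left, z up, the work surface at z = 0. Lengths are in m, angles in degrees, forces in N, time in s.
With the tool pointing down it reaches from about 0.35 to 1 m from the base axis. Payload 7.1 kg.
Tool frame: the origin (TCP) lies midway between the tips of the shut fingers; the grasp point (between the pads) lies 19 mm behind it; z points along the fingers, y is the direction in which the jaws open and shut (so a half turn about z gives the same grasp; the last joint's range is limited). The gripper opens to 85 mm and grips with 20 to 120 N. Pads are 22 mm wide; open, the fingers measure 114 mm over their backs; the gripper's body (76 mm by 85 mm) begins 54 mm behind the grasp point. The pads swing forward as they close: fully open they stand 13 mm farther back than shut.
Start: joints at [-72.365, 24.242, 93.386, -0, 62.372, -1.089], TCP at [0.201, -0.592, 0.231] pointing down, gripper open.
Joint ranges: [-172.04, 172.04], [-51.8, 120.97], [4.93, 147.93], [-75.15, 255.16], [6.16, 154.13], [-145.62, 145.62]. Speed limits (degrees/s): [136.94, 136.94, 172.46, 180, 180, 180].

INTERFACE

Orientations are given as a 3x3 rotation matrix whose columns are the frame's x, y, z axes.
In Python, from workcell import env gives the robot as it stands.
- The arm moves only by the tool play_rows, never from a script. Its argument "targets" is a list of rows, each a list of 4 numbers: the shift along the world's x, y, z in cm, then the turn about the world's z in rad. In form: [[x, y, z, yaw], ...]. A call has 1 to 20 rows; each row is the pose to reach, as a shift and turn from the pose commanded when the call began; what a row does not reach only later rows make up. A row lasts 1/10 s, in which the tool goes at most 50 mm and 8.59 degrees, less where a joint would pass 70% of its speed; a pose out of reach is approached as far as the arm can. A call with a gripper value outside its range is refused whole. "gripper" is the opening, from 0 (shut) to 1 (fully open), set as the call begins (left out, the last holds). The fingers move at their own pace and stop on an object; "squeeze" is the grip in N (left out, the last holds). Time passes only in rows, so rows that repeat a pose let the fingers close. It gives the time, the measured TCP pose, the force and the opening at its end, in the units of the state.
- env.get_state(): the state, without advancing time (a new reading comes with each control period).
- env.grab_frame(name): name is "side" or "top" or "wrist"; returns a dict with "frame" (480x640x3 uint8, red, green, blue), "fx", "fy", "cx", "cy" (pixels), "xyz" and "rotation" of the camera in the world; the wrist camera has in their place "tool_from_camera" (4x4, takes a point from camera to tool coordinates, whose origin is the TCP and whose axes are the flange's). Camera axes: x right, y down, z forward; pixel columns grow to the right and rows downward; lengths in m; the calibration is good to about 2 mm. The wrist camera is an equidistant fisheye: a pixel r from the principal point sees the ray r / f radians off the axis. A picture is of the moment at which its call begins: read the wrist's pose just before it. There is no depth.
- env.finish_job(): hands the job in, once; it reports no verdict.
The state is a dict: "clock": time; "joint_positions": joint angles; "joint_vel": joint speeds; "tau": joint torques, N m; "tcp_pos": TCP position; "orientation": TCP orientation; "ft_force": force on the tool from outside, world axes, zero at the start; "torque": the same for the moment, N m; "grip_width": opening from 0.0 (shut) to 1.0 (fully open).
Only numpy, scipy, OpenCV 4.12 (cv2) and the standard library are available. Lean on these libraries where they do the work, as an engineer would, in place of code of your own. Each camera call takes 0.05 s, during which the arm holds its last target.

TASK

Get the probe nest ready for zeroing: with the shut fingertips, press the steel setting master firmly down on its thumb pad and, still pressing, slide it forward under the blued leaf spring all the way to the stop, until the brass catch springs up behind its shoulders. Only press and push it, never lift it out of its guides; leave the other things on the table alone.

Things in the scene. Friction and masses are not known exactly. Their poses are not given: they have to be found in the camera images.
- nest: Probe nest, fixed: dark steel base 275 x 104 x 12 mm (x -157 to +118), two aluminium rails, a bridge with a blued leaf spring, a stop block 26 mm high. Origin at table level under the channel's middle line; +x runs along the channel, the way the master is pushed; z up. Seat 12 mm above the table; rails 12 mm above the seat, 63 mm apart; bridge at x 47 to 67, up to 28 mm above the seat.
- press_pad (a point): On the loose setting master: middle of its grooved thumb pad, on its top face, 20 mm ahead of its rear end. Ground-steel slide 130 mm long (x axis, forward to the nose), 10 thick, about 0.3 kg: rear tongue 40 mm long, 34 wide, then 60 wide. A black ledge (8 long, 48 wide, 8 mm high) stands on it, rear face 20 mm ahead of this point: fingertips pressing on the pad can push forward against it.
- master_nose (a point): Lower front edge of the setting master, middle of its width; 110 mm ahead of and 10 mm below press_pad. The top of the nose has a 3 mm chamfer.
- stop_face (a point): Middle of the stop face at seat level (axes as the nest): the master is home when its nose is here. The tip of the probe stands out 6 mm before it, 5 mm above the seat, and gives way with less than 2 N.
- leaf_lip (a point): Rear edge (slightly upturned lip) of the 30 mm wide leaf spring at rest, 10.7 mm above the seat. 12 mm farther on the leaf comes down to 7.7 mm; it yields upward with 5 to 9 N. A master pressed flat on the seat (top 10 mm above it, nose chamfered) slides under it; one standing on the raised catch runs its nose square against the lip and is blocked.
- catch_bar (a joint): U-shaped brass spring catch in the channel floor that carries the master: 0 = up (6 mm above the seat), 0.006 = flush. Takes 8 N at the top, 14 N flush: press straight down with 12 to 22 N. Cross bar at nest x -150 to -95, two arms along the rails to -19 mm. With the master home its 60 mm wide part begins at x -15, so the catch springs up behind the shoulders, beside the tongue, and locks it in.
- leaf (a joint): Leaf spring: 0 at rest, about 0.06 rad when the master lies under it.
- probe (a joint): Plunger of the pencil probe: 0 = out, grows (m) as the master pushes it in, about 0.006 when the master is home.
- setting_ring: Bystander: loose plain steel setting ring, 60 mm across, 20 mm high, origin under its middle.
- yellow_plug: Bystander: loose yellow plug with black ends, 32 x 60 x 33 mm.
- feeler: Bystander: loose closed feeler gauge, 23 x 104 x 15 mm.
- step_gauge: Bystander: loose aluminium step block, 30 x 80 x 42 mm.
- master: The same setting master; origin in the middle of its underside (65 mm behind the nose). It slides easily (oiled ways); pushing it under the leaf takes about 4 to 12 N forward. Fixture columns up to 230 mm high stand 0.1 m and more to the left of and beyond the nest, and their arms reach over the black panel: travel above 0.3 m and come down on the pad from straight above.
There are look-alikes about, which are no part of the job. Leave any red look-alike of the master alone.

How it is judged:
By the outcome, as a careful person would: the job done as asked, in the order asked, and still so for the second after the job is handed in, with the robot touching nothing.
It also fails if it takes over 40 s, if anything falls off the work surface, if the arm or the gripper's body presses on something with over 40 N, if the wrist force passes 120 N, or if a joint passes its speed limit or range.

## Working session

There is one attempt and no reset: what is moved stays moved. The work goes in short steps, Python scripts to look and compute and a tool call to move; the robot and the scene stay as the last step left them, time stands still between calls to the robot, and variables do not carry over. Pictures are saved under pics/ and viewed, and the job is handed in when it is done.

Besides the shell and the picture viewer there is one more tool, called after "Request:" by a JSON object that holds its "method" and its "body". play_rows: Moves the arm, as the interface text tells. Its arguments: {"type":"object","properties":{"targets":{"type":"array","items":{"type":"array","items":{"type":"number"}}},"gripper":{"type":"number"},"squeeze":{"type":"number"}},"required":["targets"]}

```bash
ls; mkdir -p pics; python3 - <<'E'
from workcell import env
import cv2
for n in ["side","top","wrist"]:
    g=env.grab_frame(n); cv2.imwrite(f"pics/{n}0.png",g["frame"][:,:,::-1])
    print(n,{k:v for k,v in g.items() if k!="frame"})
print(env.get_state())
E
```

```text
pics
side {'fx': 435.3601648125481, 'fy': 435.3601648125481, 'cx': 323.38792014440116, 'cy': 238.38786279545926, 'xyz': array([ 0.4369205 , -0.89866155,  0.54736902]), 'rotation': array([[ 0.99669509, -0.05547069,  0.05934568],
       [-0.07984714, -0.53457966,  0.84133764],
       [-0.01494458, -0.84329567, -0.53724209]])}
top {'fx': 565.357046588956, 'fy': 565.357046588956, 'cx': 324.03847869692817, 'cy': 253.12915803303855, 'xyz': array([ 0.29567672, -0.14940171,  1.22147814]), 'rotation': array([[-3.54979135e-03, -9.84135840e-01,  1.77381078e-01],
       [-9.99993684e-01,  3.46264107e-03, -8.00873179e-04],
       [ 1.73960993e-04, -1.77382801e-01, -9.84141916e-01]])}
wrist {'fx': 371.64829954431775, 'fy': 371.64829954431775, 'cx': 326.75494465096506, 'cy': 234.41735918892977, 'tool_from_camera': array([[-1.22190183e-04, -9.63204728e-01, -2.68768742e-01,
         6.73976340e-02],
       [ 9.99999850e-01,  2.59319375e-05, -5.47563414e-04,
         8.59203924e-04],
       [ 5.34385364e-04, -2.68768768e-01,  9.63204580e-01,
        -1.42351849e-01],
       [ 0.00000000e+00,  0.00000000e+00,  0.00000000e+00,
         1.00000000e+00]])}
{'clock': 0.15, 'joint_positions': array([-7.23644061e+01,  2.42754755e+01,  9.34220454e+01,  1.37122179e-03,
        6.23713605e+01, -1.08929351e+00]), 'joint_vel': array([ 0.09003759, -0.00316272, -0.17324575, -0.10284766, -0.046053  ,
       -0.02925263]), 'tau': array([-3.04225678e-04, -5.57769334e+01, -2.82018811e+01, -2.12981274e-05,
        4.70273182e-03, -2.23092201e-05]), 'tcp_pos': array([ 0.20053355, -0.591502  ,  0.23070764]), 'orientation': array([[ 9.47074499e-01,  3.21013667e-01, -3.44016465e-04],
       [ 3.21013849e-01, -9.47073799e-01,  1.15213128e-03],
       [ 4.40409053e-05, -1.20158820e-03, -9.99999277e-01]]), 'ft_force': array([-0.26882681, -0.42588003,  0.49751585]), 'torque': array([ 0.01683392,  0.0110758 , -0.00658309]), 'grip_width': 1.00015333687664}
```

View pics/top0.png

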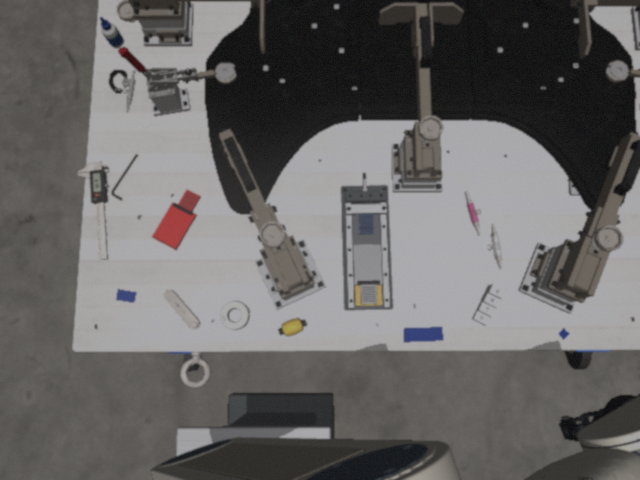

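View pics/side0.png

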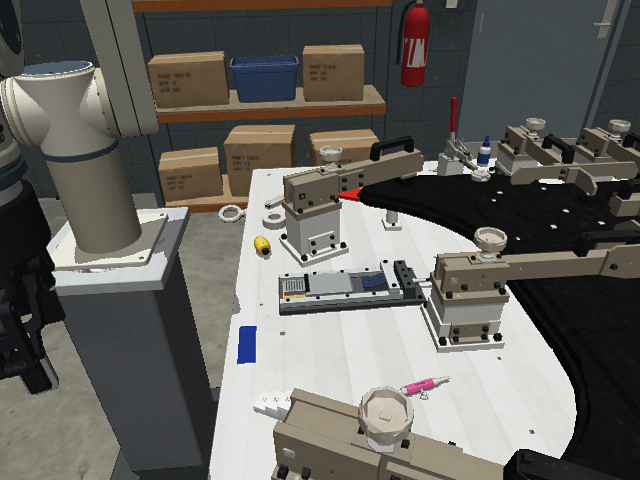

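View pics/wrist0.png

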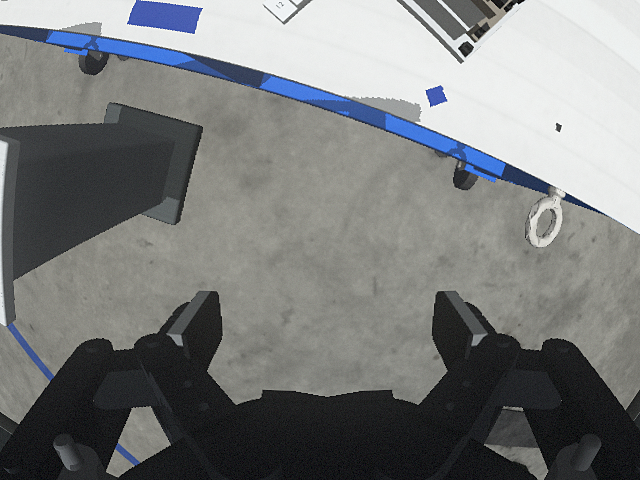

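Top: nest at about (367,250), pointing away from the robot (image up). Candidates: grey slide in the nest with its grooved pad at (369,293), red look-alike at (178,220), and grey/white hardware at (480,305). By the description I choose the one in the nest. Close crop next.

```bash
python3 - <<'E'
import cv2
a=cv2.imread("pics/top0.png")[175:320,325:410]; cv2.imwrite("pics/c1.png",cv2.resize(a,None,fx=4,fy=4,interpolation=cv2.INTER_CUBIC))
a=cv2.imread("pics/side0.png")[245:330,265:440]; cv2.imwrite("pics/c2.png",cv2.resize(a,None,fx=4.5,fy=4.5,interpolation=cv2.INTER_CUBIC))
E
```

```text
(no output)
```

View pics/c1.png

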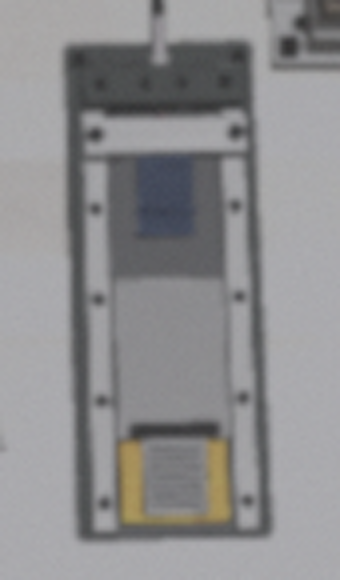

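View pics/c2.png

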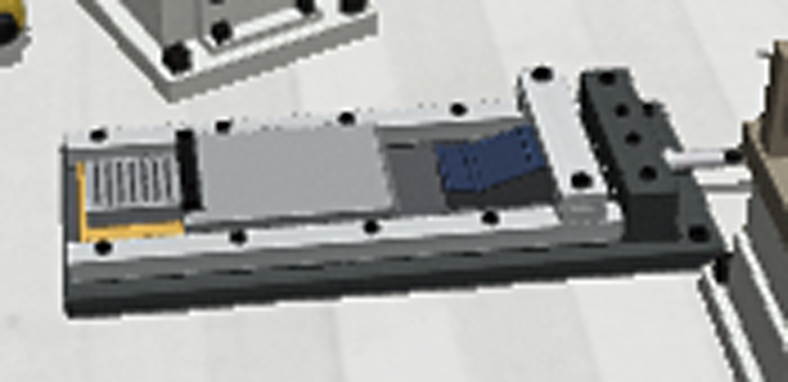

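```bash
cat > h.py <<'E'
import numpy as np,cv2
from workcell import env
TOP=dict(f=565.357046588956,cx=324.03847869692817,cy=253.12915803303855,t=np.array([ 0.29567672, -0.14940171,  1.22147814]),R=np.array([[-3.54979135e-03, -9.84135840e-01,  1.77381078e-01],[-9.99993684e-01,  3.46264107e-03, -8.00873179e-04],[ 1.73960993e-04, -1.77382801e-01, -9.84141916e-01]]))
SIDE=dict(f=435.3601648125481,cx=323.38792014440116,cy=238.38786279545926,t=np.array([ 0.4369205 , -0.89866155,  0.54736902]),R=np.array([[ 0.99669509, -0.05547069,  0.05934568],[-0.07984714, -0.53457966,  0.84133764],[-0.01494458, -0.84329567, -0.53724209]]))
def cast(c,uv,z):
    d=c['R']@np.array([(uv[0]-c['cx'])/c['f'],(uv[1]-c['cy'])/c['f'],1]); s=(z-c['t'][2])/d[2]; return c['t']+s*d
def proj(c,p):
    q=c['R'].T@(np.asarray(p)-c['t']); return q[:2]/q[2]*c['f']+[c['cx'],c['cy']]
E
python3 - <<'E'
from h import *
T=lambda u,v,z: cast(TOP,(325+u/4-.375,175+v/4-.375),z).round(4)[:2]
S=lambda u,v,z: cast(SIDE,(265+u/4.5-.39,245+v/4.5-.39),z).round(4)[:2]
print("top")
for n,u,v,z in [("baseRL",82,537,.012),("RR",269,533,.012),("pad",176,478,.028),("ledge base",175,440,.028),("mast front",170,278,.026),("tongue rear",177,514,.028),("bridge rear",165,156,.04),("stop FL",66,46,.038),("stop FR",248,43,.038),("sRL",104,503,.024),("sRR",248,500,.024),("sFL",96,208,.024),("sFR",235,206,.024),("leaf lip",164,237,.0227)]: print(n,T(u,v,z))
print("side")
for n,u,v,z in [("base RnearTop",66,290,.012),("pad",131,182,.028),("tongue rearL",82,160,.028),("tongue rear R",90,222,.028),("sRL",98,134,.024),("sRR",103,247,.024),("sFL",457,109,.024),("sFR",490,217,.024)]: print(n,S(u,v,z))
E
```

```text
top
baseRL [ 0.3925 -0.195 ]
RR [ 0.3943 -0.2949]
pad [ 0.4223 -0.2445]
ledge base [ 0.4425 -0.2443]
mast front [ 0.5305 -0.2433]
tongue rear [ 0.4032 -0.2447]
bridge rear [ 0.5946 -0.2406]
stop FL [ 0.6568 -0.188 ]
stop FR [ 0.6582 -0.287 ]
sRL [ 0.4095 -0.2064]
sRR [ 0.4108 -0.2828]
sFL [ 0.5698 -0.204 ]
sFR [ 0.5706 -0.2794]
leaf lip [ 0.5538 -0.2407]
side
base RnearTop [ 0.3966 -0.2916]
pad [ 0.4249 -0.2443]
tongue rearL [ 0.4042 -0.2271]
tongue rear R [ 0.4075 -0.269 ]
sRL [ 0.411 -0.204]
sRR [ 0.4124 -0.2805]
sFL [ 0.5712 -0.2015]
sFR [ 0.5727 -0.2771]
```

The crop confirms it: steel slide with grooved pad (176,478 in the crop), black ledge and brass catch. The channel runs about +1° from world x, and the pad is near (0.4235, -0.244, 0.028). I'll rise, travel above 0.3 m with the gripper shutting, then look with the wrist camera.

Request:
{"method": "play_rows", "body": {"targets": [[0,0,3,0],[0,0,7,0],[1,1.5,10,0],[3,4.5,10,-0.04],[5.5,8.5,10,-0.09],[8,12.5,10,-0.14],[10.5,16.5,10,-0.19],[13,20.5,10,-0.24],[15.5,24.5,10,-0.29],[18,28,10,-0.31],[20,31,10,-0.31],[21.3,33.3,10,-0.31],[21.8,34.7,10,-0.31],[21.8,34.7,10,-0.31],[21.8,34.7,10,-0.31]], "gripper": 0}}

```text
clock: 1.65
tcp_pos: [0.4183, -0.2453, 0.3313]
orientation: [[1.0, 0.017, -0.0], [0.017, -1.0, -0.0], [-0.0, 0.0, -1.0]]
ft_force: [-0.5, 0.3, 0.1]
grip_width: -0.005
```

```bash
python3 - <<'E'
from h import *
s=env.get_state(); print(s['clock'],s['tcp_pos'],s['orientation'].round(4),s['ft_force'],s['grip_width'])
g=env.grab_frame("wrist"); cv2.imwrite("pics/w1.png",g["frame"][:,:,::-1])
E
```

```text
1.65 [ 0.41831496 -0.2452692   0.33126451] [[ 9.999e-01  1.730e-02 -4.000e-04]
 [ 1.730e-02 -9.999e-01 -4.000e-04]
 [-4.000e-04  4.000e-04 -1.000e+00]] [-0.5006304   0.33916745  0.06692733] -0.004878182209475853
```

View pics/w1.png

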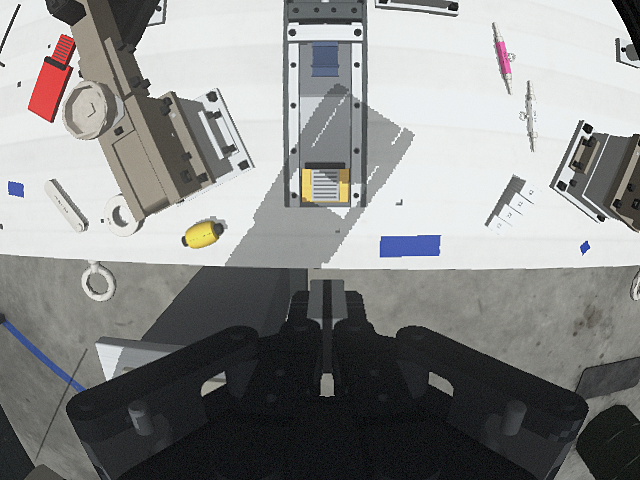

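```bash
cat >> h.py <<'E'
WF=371.64829954431775;WC=(326.75494465096506,234.41735918892977)
TFC=np.array([[-1.22190183e-04,-9.63204728e-01,-2.68768742e-01,6.73976340e-02],[9.99999850e-01,2.59319375e-05,-5.47563414e-04,8.59203924e-04],[5.34385364e-04,-2.68768768e-01,9.63204580e-01,-1.42351849e-01],[0,0,0,1]])
def wcast(s,uv,z):
    d=np.array([uv[0]-WC[0],uv[1]-WC[1]]);r=np.hypot(*d);th=r/WF
    v=np.array([*(d/r*np.sin(th)),np.cos(th)])
    R=s['orientation'];o=R@TFC[:3,3]+s['tcp_pos'];w=R@TFC[:3,:3]@v
    return o+w*(z-o[2])/w[2]
def wproj(s,p):
    R=s['orientation'];q=TFC[:3,:3].T@(R.T@(np.asarray(p)-s['tcp_pos'])-TFC[:3,3])
    r=np.hypot(q[0],q[1]);th=np.arctan2(r,q[2]);return np.array(WC)+q[:2]/r*th*WF
E
python3 - <<'E'
from h import *
a=cv2.imread("pics/w1.png"); cv2.imwrite("pics/w1c.png",cv2.resize(a[0:215,270:380],None,fx=2.79,fy=2.79,interpolation=cv2.INTER_CUBIC))
cv2.imwrite("pics/w1d.png",cv2.resize(a[150:215,280:370],None,fx=8,fy=8,interpolation=cv2.INTER_CUBIC))
s=env.get_state();print(wproj(s,s['tcp_pos']))
E
```

```text
[324.91762442 297.6246954 ]
```

View pics/w1c.png

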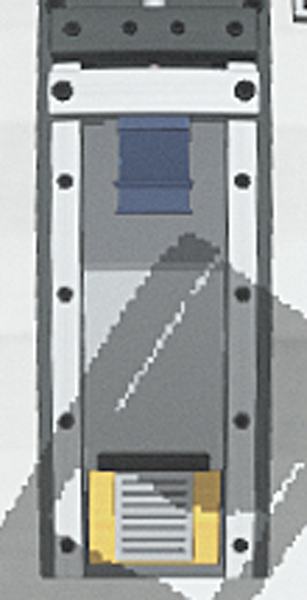

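View pics/w1d.png

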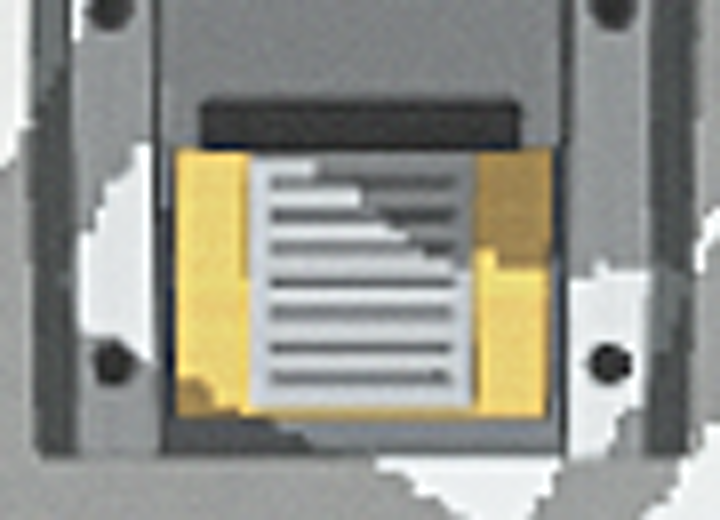

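```bash
python3 - <<'E'
from h import *
s=env.get_state()
D=lambda u,v,z: wcast(s,(280+u/8-.44,150+v/8-.44),z).round(4)[:2]
C=lambda u,v,z: wcast(s,(270+u/2.79-.32,v/2.79-.32),z).round(4)[:2]
for n,u,v,z in [("pad",360,280,.028),("tongue rear",358,405,.028),("ledge base",360,150,.028),("baseRL",40,455,.012),("baseRR",688,455,.012),("sL",112,362,.024),("sR",608,362,.024)]: print(n,D(u,v,z))
for n,u,v,z in [("sFL",65,181,.024),("sFR",242,181,.024),("lip",153,213,.0227),("nose",153,270,.026),("bridge rear",153,117,.038),("stop face top",155,64,.038)]: print(n,C(u,v,z))
E
```

```text
pad [ 0.4236 -0.2436]
tongue rear [ 0.4044 -0.2436]
ledge base [ 0.4433 -0.2433]
baseRL [ 0.3927 -0.1931]
baseRR [ 0.3944 -0.296 ]
sL [ 0.4099 -0.2057]
sR [ 0.4111 -0.2818]
sFL [ 0.5695 -0.2036]
sFR [ 0.5706 -0.2792]
lip [ 0.5555 -0.2414]
nose [ 0.53   -0.2419]
bridge rear [ 0.5951 -0.2409]
stop face top [ 0.6191 -0.2413]
```

Request:
{"method": "play_rows", "body": {"targets": [[0.5,0.15,0,0],[0.5,0.15,-3,0],[0.5,0.15,-7,0],[0.5,0.15,-11,0],[0.5,0.15,-15,0],[0.5,0.15,-19,0],[0.5,0.15,-23,0],[0.5,0.15,-26,0],[0.5,0.15,-28,0],[0.5,0.15,-29,0],[0.5,0.15,-29.3,0],[0.5,0.15,-29.3,0],[0.5,0.15,-29.3,0]], "gripper": 0}}

```text
clock: 3.0
tcp_pos: [0.4244, -0.244, 0.0393]
orientation: [[1.0, 0.017, 0.002], [0.017, -1.0, -0.001], [0.002, 0.001, -1.0]]
ft_force: [-0.2, -0.8, -0.2]
grip_width: -0.0
```

```bash
python3 - <<'E'
from h import *
g=env.grab_frame("wrist")["frame"][:,:,::-1]; cv2.imwrite("pics/w2.png",g)
b=env.grab_frame("side")["frame"][220:340,250:450,::-1]; cv2.imwrite("pics/s2.png",cv2.resize(b,None,fx=4,fy=4,interpolation=cv2.INTER_CUBIC))
E
```

```text
(no output)
```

View pics/w2.png

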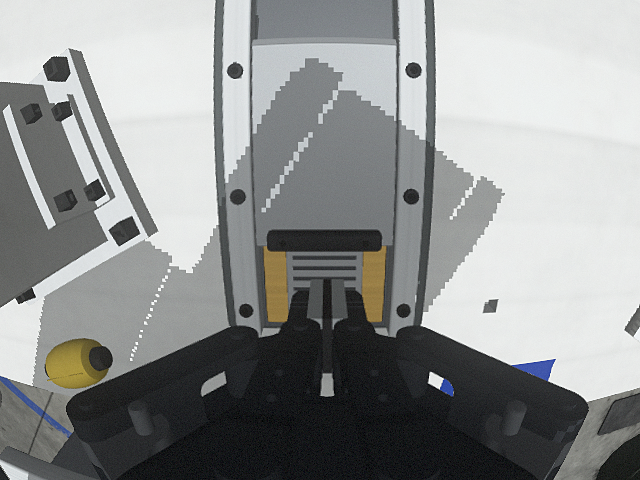

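View pics/s2.png

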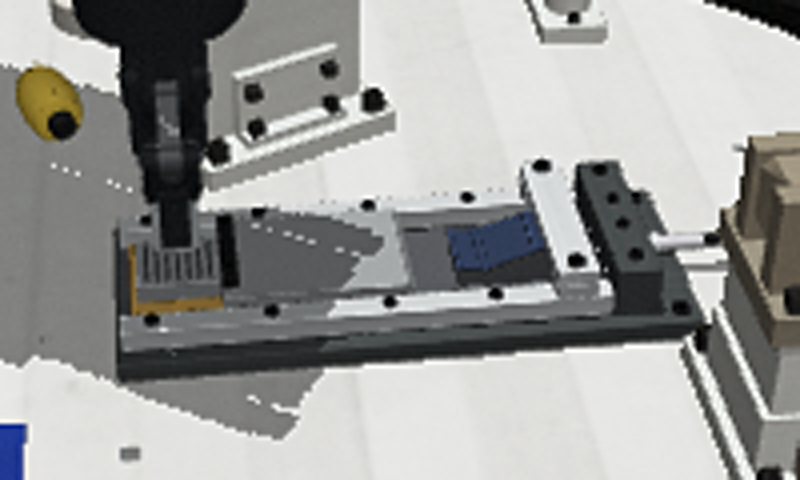

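The shut tips hang centred over the pad (327,295 in the wrist view), behind the ledge at row 240. Next I go down to contact in small steps.

Request:
{"method": "play_rows", "body": {"targets": [[0,0,-0.4,0],[0,0,-0.8,0],[0,0,-1.0,0],[0,0,-1.2,0],[0,0,-1.3,0],[0,0,-1.3,0],[0,0,-1.3,0]]}}

```text
clock: 3.8
tcp_pos: [0.4236, -0.2433, 0.0255]
orientation: [[1.0, 0.017, -0.0], [0.017, -1.0, 0.0], [-0.0, -0.0, -1.0]]
ft_force: [-1.1, 0.2, 7.1]
grip_width: 0.003
```

Request:
{"method": "play_rows", "body": {"targets": [[0,0,-0.1,0],[0,0,-0.2,0],[0,0,-0.3,0],[0,0,-0.3,0],[0,0,-0.3,0]]}}

```text
clock: 4.3
tcp_pos: [0.4236, -0.2434, 0.0227]
orientation: [[1.0, 0.017, -0.0], [0.017, -1.0, 0.0], [-0.0, -0.0, -1.0]]
ft_force: [-2.1, 1.7, 9.3]
grip_width: 0.001
```

Request:
{"method": "play_rows", "body": {"targets": [[0,0,-0.05,0],[0,0,-0.1,0],[0,0,-0.1,0],[0,0,-0.1,0]]}}

```text
clock: 4.7
tcp_pos: [0.4236, -0.2434, 0.022]
orientation: [[1.0, 0.017, -0.0], [0.017, -1.0, 0.0], [-0.0, -0.0, -1.0]]
ft_force: [-2.7, 2.3, 13.7]
grip_width: 0.001
```

Request:
{"method": "play_rows", "body": {"targets": [[0,0,-0.04,0],[0,0,-0.04,0],[0,0,-0.04,0]]}}

```text
clock: 5.0
tcp_pos: [0.4236, -0.2434, 0.022]
orientation: [[1.0, 0.017, 0.0], [0.017, -1.0, -0.0], [0.0, 0.0, -1.0]]
ft_force: [-4.2, 2.8, 19.0]
grip_width: 0.001
```

```bash
python3 - <<'E'
from h import *
b=env.grab_frame("side")["frame"][220:340,250:450,::-1]; cv2.imwrite("pics/s3.png",cv2.resize(b,None,fx=4,fy=4,interpolation=cv2.INTER_CUBIC))
E
```

```text
(no output)
```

View pics/s3.png

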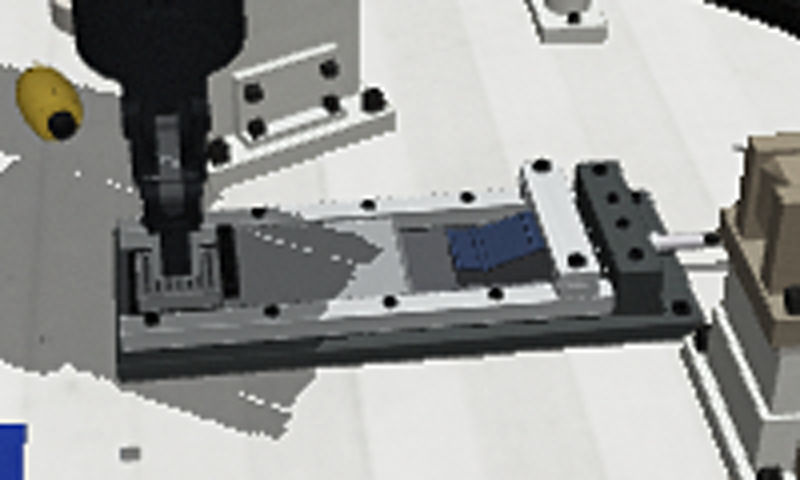

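Bottomed on the seat at z 0.022 with 19 N down, brass no longer standing proud. Now I slide along the channel.

Request:
{"method": "play_rows", "body": {"targets": [[0.1,0,0,0],[0.3,0,0,0],[0.5,0.01,0,0],[0.7,0.01,0,0],[0.9,0.01,0,0],[1.1,0.02,0,0],[1.3,0.02,0,0],[1.5,0.02,0,0],[1.5,0.02,0,0]]}}

```text
clock: 5.95
tcp_pos: [0.4385, -0.2433, 0.022]
orientation: [[1.0, 0.017, -0.0], [0.017, -1.0, -0.0], [-0.0, 0.0, -1.0]]
ft_force: [-5.9, 0.9, 19.4]
grip_width: 0.001
```

```bash
python3 - <<'E'
from h import *
g=env.grab_frame("wrist")["frame"][:,:,::-1]; cv2.imwrite("pics/w4.png",g)
E
```

```text
(no output)
```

View pics/w4.png

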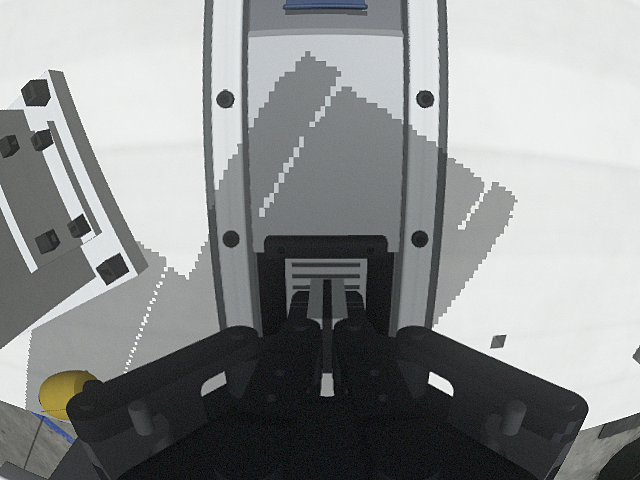

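The master came along with the tips (ledge still at row 240, nose at row 33 nearing the blue lip at row 6). The downward force is steady at 19 N, so I continue.

Request:
{"method": "play_rows", "body": {"targets": [[0.2,0,0,0],[0.4,0.01,0,0],[0.6,0.01,0,0],[0.8,0.01,0,0],[1.0,0.02,0,0],[1.2,0.02,0,0],[1.4,0.02,0,0],[1.6,0.03,0,0],[1.8,0.03,0,0],[2.0,0.03,0,0],[2.0,0.03,0,0]]}}

```text
clock: 7.1
tcp_pos: [0.4568, -0.2425, 0.022]
orientation: [[1.0, 0.017, -0.004], [0.017, -1.0, 0.001], [-0.004, -0.001, -1.0]]
ft_force: [-10.6, -0.3, 24.3]
grip_width: 0.001
```

```bash
python3 - <<'E'
from h import *
g=env.grab_frame("wrist")["frame"][:,:,::-1]; cv2.imwrite("pics/w5.png",g)
E
```

```text
(no output)
```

View pics/w5.png

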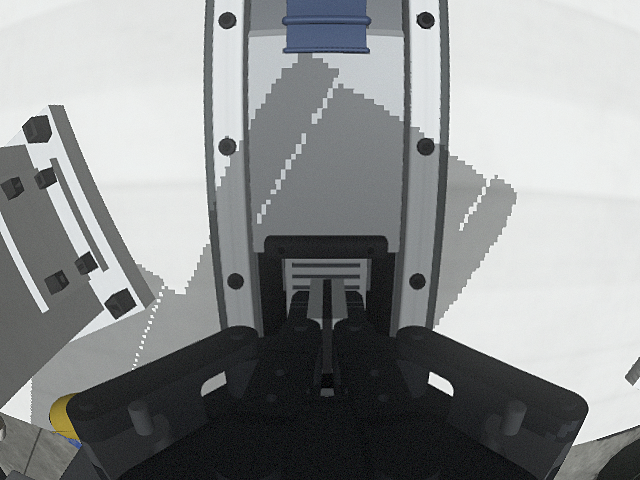

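The nose is under the lip (blue lip at row 50 now lies over the slide, nose at row 33). Vertical force crept to 24 N, so I ease it slightly and go on.

Request:
{"method": "play_rows", "body": {"targets": [[0.2,0,0.03,0],[0.4,0.01,0.03,0],[0.6,0.01,0.03,0],[0.8,0.01,0.03,0],[1.0,0.02,0.03,0],[1.2,0.02,0.03,0],[1.4,0.02,0.03,0],[1.6,0.03,0.03,0],[1.8,0.03,0.03,0],[2.0,0.03,0.03,0],[2.0,0.03,0.03,0]]}}

```text
clock: 8.25
tcp_pos: [0.4751, -0.2419, 0.022]
orientation: [[1.0, 0.017, -0.006], [0.017, -1.0, 0.002], [-0.006, -0.002, -1.0]]
ft_force: [-12.7, 0.9, 23.1]
grip_width: -0.001
```

```bash
python3 - <<'E'
from h import *
g=env.grab_frame("wrist")["frame"][:,:,::-1]; cv2.imwrite("pics/w6.png",g)
E
```

```text
(no output)
```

View pics/w6.png

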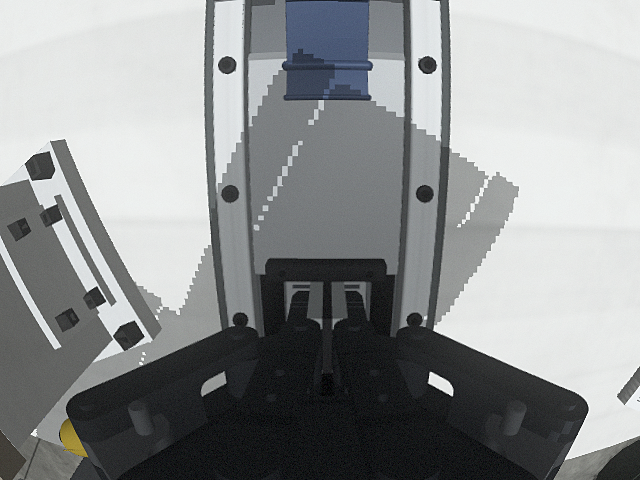

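The tips have slid up to the ledge (row 262–280), and the leaf is riding on the slide. The ledge now takes the push, so I continue toward the stop.

Request:
{"method": "play_rows", "body": {"targets": [[0.2,0,0.03,0],[0.4,0.01,0.03,0],[0.6,0.01,0.03,0],[0.8,0.01,0.03,0],[1.0,0.02,0.03,0],[1.2,0.02,0.03,0],[1.4,0.02,0.03,0],[1.6,0.03,0.03,0],[1.8,0.03,0.03,0],[2.0,0.03,0.03,0],[2.0,0.03,0.03,0]]}}

```text
clock: 9.4
tcp_pos: [0.4962, -0.2417, 0.022]
orientation: [[1.0, 0.017, -0.005], [0.017, -1.0, 0.002], [-0.005, -0.002, -1.0]]
ft_force: [-10.7, 0.7, 18.4]
grip_width: -0.001
```

```bash
python3 - <<'E'
from h import *
g=env.grab_frame("wrist")["frame"][:,:,::-1]; cv2.imwrite("pics/w7.png",g)
E
```

```text
(no output)
```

View pics/w7.png

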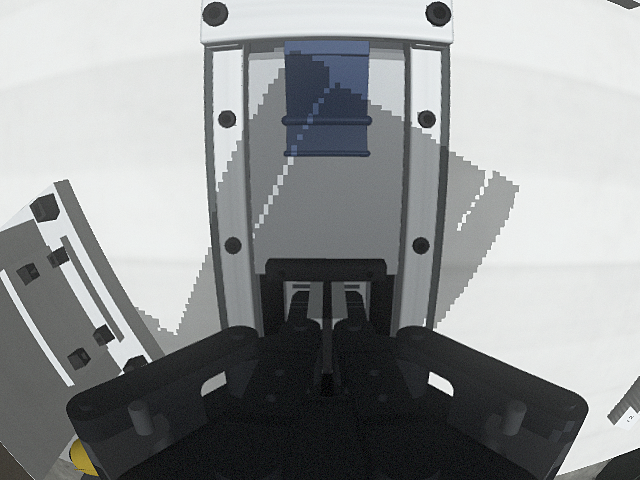

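Request:
{"method": "play_rows", "body": {"targets": [[0.2,0,0,0],[0.4,0.01,0,0],[0.6,0.01,0,0],[0.8,0.01,0,0],[1.0,0.02,0,0],[1.2,0.02,0,0],[1.4,0.02,0,0],[1.6,0.03,0,0],[1.8,0.03,0,0],[2.0,0.03,0,0],[2.2,0.04,0,0],[2.2,0.04,0,0]]}}

```text
clock: 10.65
tcp_pos: [0.5183, -0.2414, 0.022]
orientation: [[1.0, 0.017, -0.005], [0.017, -1.0, 0.001], [-0.005, -0.002, -1.0]]
ft_force: [-9.6, 0.9, 17.1]
grip_width: 0.0
```

```bash
python3 - <<'E'
from h import *
g=env.grab_frame("wrist")["frame"][:,:,::-1]; cv2.imwrite("pics/w8.png",g)
b=env.grab_frame("side")["frame"][220:340,250:450,::-1]; cv2.imwrite("pics/s8.png",cv2.resize(b,None,fx=4,fy=4,interpolation=cv2.INTER_CUBIC))
E
```

```text
(no output)
```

View pics/w8.png

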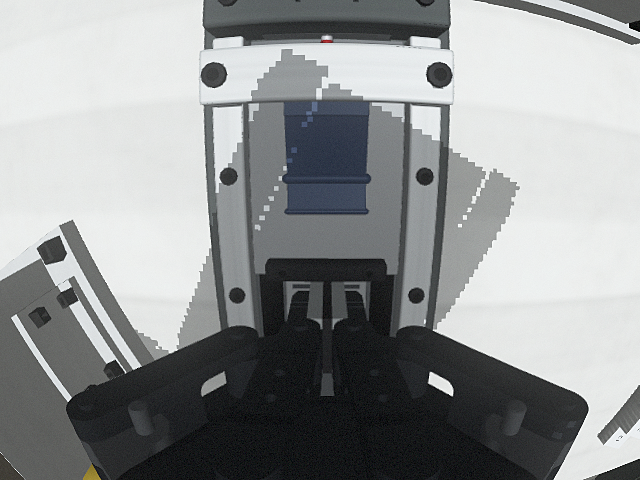

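View pics/s8.png

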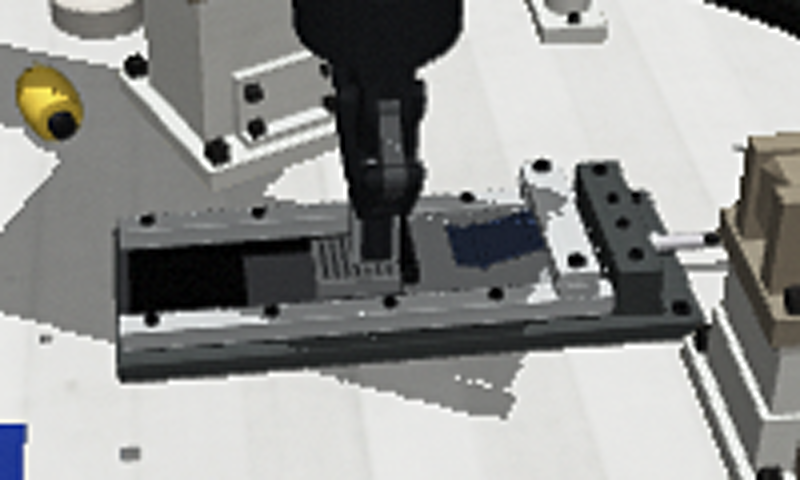

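About 8 mm remains (red probe tip visible at (327,40) ahead of the bridge). I finish in 1 mm rows.

Request:
{"method": "play_rows", "body": {"targets": [[0.1,0,0,0],[0.2,0,0,0],[0.3,0,0,0],[0.4,0.01,0,0],[0.5,0.01,0,0],[0.6,0.01,0,0],[0.7,0.01,0,0],[0.7,0.01,0,0]]}}

```text
clock: 11.55
tcp_pos: [0.5246, -0.2413, 0.022]
orientation: [[1.0, 0.017, -0.006], [0.017, -1.0, 0.002], [-0.006, -0.002, -1.0]]
ft_force: [-12.0, 0.2, 18.5]
grip_width: 0.001
```

```bash
python3 - <<'E'
from h import *
g=env.grab_frame("wrist")["frame"][:,:,::-1]; cv2.imwrite("pics/w9.png",g)
b=env.grab_frame("side")["frame"][220:340,250:450,::-1]; cv2.imwrite("pics/s9.png",cv2.resize(b,None,fx=4,fy=4,interpolation=cv2.INTER_CUBIC))
E
```

```text
(no output)
```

View pics/w9.png

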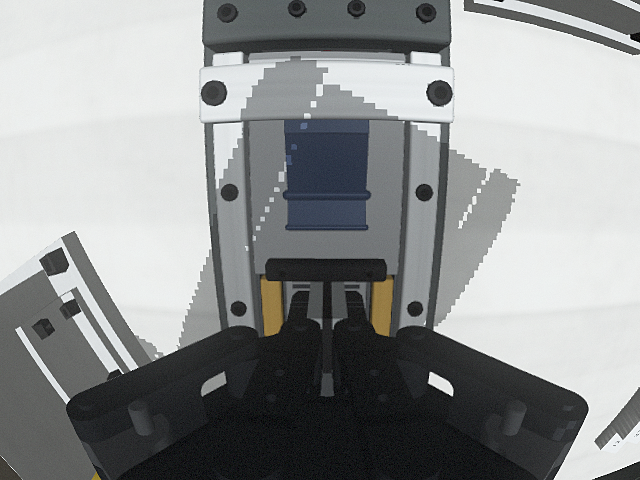

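View pics/s9.png

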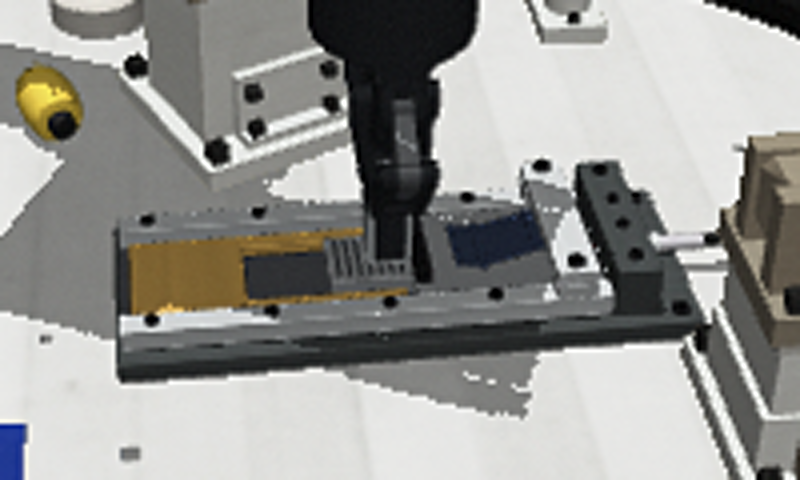

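The brass catch is up (wrist 270/382, 305; side (185,275)). The arms end 4 mm before the home shoulder line, so I push on gently until the stop is felt.

Request:
{"method": "play_rows", "body": {"targets": [[0.05,0,0,0],[0.1,0,0,0],[0.15,0,0,0],[0.2,0,0,0],[0.2,0,0,0],[0.2,0,0,0]]}}

```text
clock: 12.25
tcp_pos: [0.5249, -0.2412, 0.022]
orientation: [[1.0, 0.017, -0.009], [0.017, -1.0, 0.002], [-0.009, -0.003, -1.0]]
ft_force: [-18.4, -2.1, 22.8]
grip_width: -0.002
```

Request:
{"method": "play_rows", "body": {"targets": [[0.05,0,0.02,0],[0.1,0,0.02,0],[0.15,0,0.02,0],[0.15,0,0.02,0],[0.15,0,0.02,0]]}}

```text
clock: 12.75
tcp_pos: [0.525, -0.2412, 0.022]
orientation: [[1.0, 0.017, -0.012], [0.017, -1.0, 0.003], [-0.012, -0.003, -1.0]]
ft_force: [-21.5, -4.0, 25.5]
grip_width: -0.0
```

```bash
python3 - <<'E'
from h import *
g=env.grab_frame("wrist")["frame"][:,:,::-1]; cv2.imwrite("pics/w10.png",cv2.resize(g[0:340,200:460],None,fx=1.75,fy=1.75))
E
```

```text
(no output)
```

View pics/w10.png

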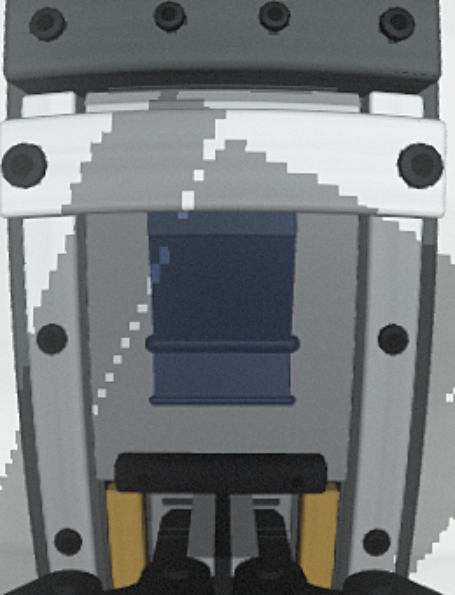

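x is stalled at 0.525 while the forward force rises to 21 N, and the nose edge is closed up on the stop block: home. I relax the push, then lift straight off.

Request:
{"method": "play_rows", "body": {"targets": [[-0.15,0,0,0],[-0.3,0,0,0],[-0.45,0,0,0],[-0.5,0,0.1,0],[-0.55,0,0.25,0],[-0.6,0,0.5,0],[-0.8,0,1,0],[-0.9,0,2,0],[-0.9,0,4,0],[-0.9,0,8,0],[-0.9,0,12,0],[-0.9,0,16,0],[-0.9,0,20,0],[-0.9,0,24,0],[-0.9,0,28,0],[-0.9,0,30,0],[-0.9,0,30,0]]}}

```text
clock: 14.5
tcp_pos: [0.5238, -0.2426, 0.3265]
orientation: [[1.0, 0.017, 0.008], [0.017, -1.0, -0.004], [0.008, 0.004, -1.0]]
ft_force: [0.1, -0.9, 0.5]
grip_width: 0.001
```

```bash
python3 - <<'E'
from h import *
s=env.get_state();print(s['tcp_pos'],s['orientation'].round(4))
g=env.grab_frame("wrist")["frame"][:,:,::-1]; cv2.imwrite("pics/w11.png",g)
cv2.imwrite("pics/w11c.png",cv2.resize(g[20:300,270:400],None,fx=2.1,fy=2.1,interpolation=cv2.INTER_CUBIC))
b=env.grab_frame("side")["frame"][220:340,250:450,::-1]; cv2.imwrite("pics/s11.png",cv2.resize(b,None,fx=4,fy=4,interpolation=cv2.INTER_CUBIC))
b=env.grab_frame("top")["frame"][:,:,::-1]; cv2.imwrite("pics/t11.png",b)
E
```

```text
[ 0.52379963 -0.24255559  0.32654676] [[ 0.9998  0.0169  0.0076]
 [ 0.0169 -0.9999 -0.0036]
 [ 0.0075  0.0038 -1.    ]]
```

View pics/w11.png

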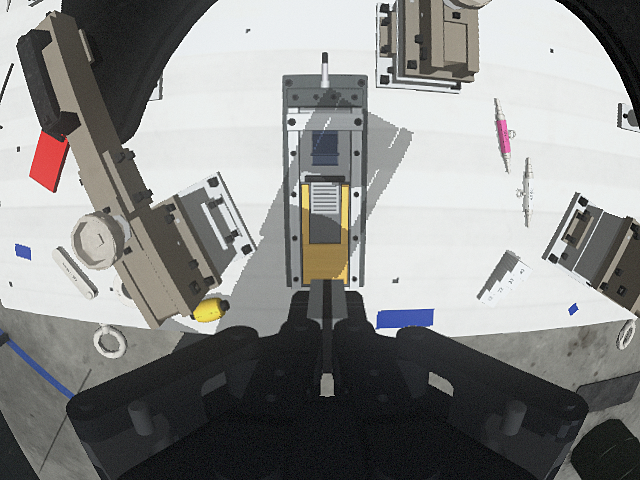

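View pics/s11.png

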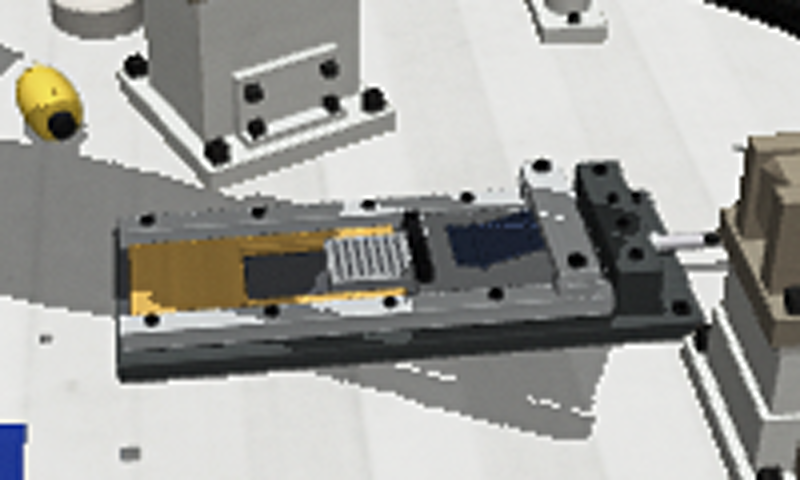

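View pics/t11.png

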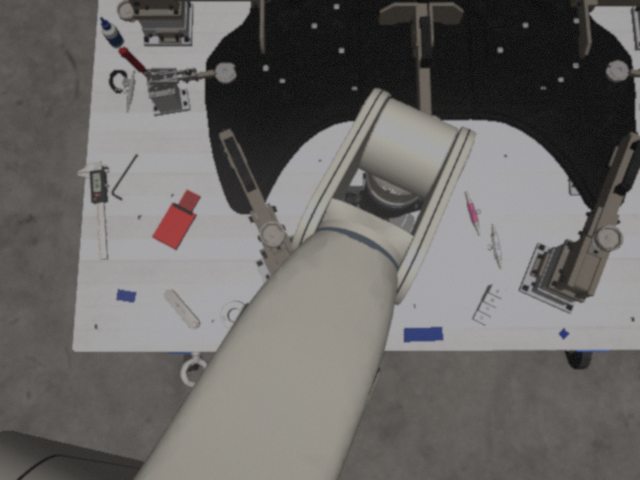

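```bash
python3 - <<'E'
from h import *
s=env.get_state(); print(s['clock'],s['tcp_pos'],np.abs(s['joint_vel']).max())
g=env.grab_frame("wrist")["frame"][:,:,::-1]
cv2.imwrite("pics/w12.png",cv2.resize(g[60:200,275:375],None,fx=4.2,fy=4.2,interpolation=cv2.INTER_CUBIC))
for n,u,v,z in [("ledge rear base",325,183,.022),("stop rear edge top",325,106,.038),("sRL",294,236.5,.024),("sFL",294,154,.024)]: print(n,wcast(s,(u,v),z).round(4))
E
```

```text
14.65 [ 0.52150829 -0.24147914  0.3209776 ] 1.2958565577134338
ledge rear base [ 0.5292 -0.2397  0.022 ]
stop rear edge top [ 0.6199 -0.2383  0.038 ]
sRL [ 0.4627 -0.2025  0.024 ]
sFL [ 0.5637 -0.2027  0.024 ]
```

View pics/w12.png

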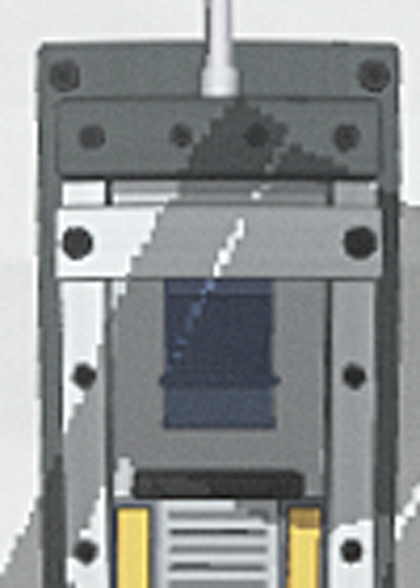

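```bash
python3 -c "
from workcell import env
print(env.finish_job())"
```

```text
the job is handed in; nothing more can be done
None
```

The setting master is home against the stop and the brass catch has sprung up behind its shoulders. I handed the job in at about 14.7 s.

**What I did:** I pressed the pad straight down with the shut fingertips until the master sat flat on the seat, at 19 N. Still pressing, I slid it under the leaf spring. Partway along, the tips slipped forward on the pad until they met the black ledge, which then took the push.

**Last checks:**
- **At the stop:** the tool stalled at x = 0.525 m while the forward force rose to about 21 N. In the last wrist picture the ledge is 90.7 mm from the stop face; it should be 90 mm.
- **Catch:** after the arm lifted away, the wrist view shows the brass up on both sides of the tongue, and the side view also shows it up.
- **Bystanders:** the yellow plug and the red look-alike show no sign of having moved. The arm hid part of the table in the last top view.

**What disagreed:** the downward force reached about 24–25 N at times, above the advised 12–22 N. The highest reading was during the final push on the stop. In that last wrist picture, positions read about 6 mm short in x, probably because the arm was still settling, so only the ledge-to-stop distance from it should be relied on.

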